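# Stamp a brass ring blank in the bench marking press

## Task

Stamp the larger of the two brass ring blanks: lift it up off its post, lay it flat in the nest on the press's sliding carriage, and slide the carriage by its knob all the way home under the die. Then push the hand lever fully down to its stop, keep it there for about half a second, and let it spring back up. Do not work the lever before the blank is home under the die, and leave the smaller blank, the black carving, the thread spool and the bracelet as they are.

Things in the scene. Friction and masses are not known exactly. Their poses are not given: they have to be found in the camera images.
- press: fixed bench press, grey cast iron and steel, 155 (x) x 250 (y) x 190 mm high without lever. Origin on the table straight under the axis of the round die; x points from the lever grip to the column at the back, y is the way the carriage slides home. The head over the die spans y = -25 to 25 mm, z = 94 to 150 mm; the lever above it spans y = -46 to 46 mm.
- nest (a point): middle of the carriage's nest, on its steel anvil 36 mm above the table, where the blank's origin comes to lie; moves with the carriage, axes as the press. Two curved lugs 6 mm high at +y and -y locate the rim with 1.5 mm play, mouths bevelled. At +x and -x it is open for the fingers: the rim overhangs the 38 mm wide anvil by 6 mm there, 6 mm above the strips below.
- carriage_knob (a point): top of the carriage's upright black knob, 24 mm across and 50 mm tall, its top 67 mm above the table; 115 mm to the -y side of the nest (press axes); moves with the carriage
- die_carriage (a joint): travel of the carriage along the press's y axis (m): 0 = fully out, 0.125 = home against its stop, nest exactly under the die; slides with about 2 N of friction and stays where it is left
- lever_grip (a point): middle of the lever's cross grip, on its axis: dark wooden bar 24 mm thick, 92 mm long, along the press's y. At rest it is 142 mm in front of the die axis (press -x), 228 mm above the table; at the stop 149 mm in front, 151 mm up. The lever's pivot is at x = 60, z = 170 mm of the press, 210 mm from the grip.
- press_lever (a joint): angle of the sprung lever (rad): 0 = at rest, up; 0.37 = fully down at its stop. It drives the die down 22 mm. It takes about 5 N at the grip to start it and about 11 N at the stop; it springs back by itself.
- blank_stand: fixed stand of dark wood, base 75 (x) x 175 (y) x 10 mm, with two upright light posts at y = +48 and -48 mm; on each a shoulder 28 mm across, top at 30 mm, on which a blank lies, and above it a post 12 mm thick, tip at 66 mm. Origin on the table under the base's middle, z up.
- large_blank: the larger brass ring blank, the one to stamp: flat ring 50 mm outside, 24 mm inside, 6 mm thick, about 70 g; lies round one of the two posts. Origin at the middle of its underside, z along its axis.
- small_blank: the smaller brass ring blank, to be left on its post: 36 mm outside, 18 mm inside, 6 mm thick; origin at the middle of its underside
- carving: black carved group of two figures standing on an oval foot, 45 x 65 x 123 mm high, origin at the middle of its underside; bystander
- spool: standing thread spool, 24 mm across, 36 mm high, origin at the middle of its underside; bystander
- bracelet: bracelet of dark and white wooden beads lying flat, 67 mm across, 12 mm high, origin at the middle of its underside; bystander
Not all that is in view belongs to the job. Leave any purple look-alike of the large_blank alone. What is shaped like the blank_stand but red is not meant.

How it is judged:
By the outcome, as a careful person would: the job done as asked, in the order asked, and still so for the second after the job is handed in, with the robot touching nothing.
It also fails if it takes over 54 s, if anything falls off the work surface, if the arm or the gripper's body presses on something with over 40 N, if the wrist force passes 120 N, or if a joint passes its speed limit or range.

## Robot

A 6-joint arm with a two-finger parallel gripper is mounted at the origin on the work surface; the furniture and walls round the work are solid. World frame = base frame: x ahead of the robot, y to its left, z up, the work surface at z = 0. Lengths are in m, angles in rad, forces in N, time in s.
With the tool pointing down it reaches from about 0.225 to 0.875 m from the base axis. Payload 3.4 kg.
Tool frame: the origin (TCP) lies where the fingers leave the gripper's body, on its centre line; the fingertips stand 73 mm ahead of it and the grasp point (between the pads) lies 54 mm ahead of it (manip.pinch_z is the distance from the TCP to the grasp point, in m); z points along the fingers, y is the line along which they close (so a half turn about z gives the same grasp; the last joint's range is limited). The gripper opens to 85 mm and grips with 20 to 120 N. Pads are 22 mm wide; open, the fingers measure 114 mm over their backs; the gripper's body (76 mm by 85 mm) begins 54 mm behind the grasp point. The pads swing forward as they close: fully open they stand 13 mm farther back than shut.
Start: joints at [-1.349, 0.276, 1.505, -0, 1.361, -0.121], TCP at [0.193, -0.542, 0.304] pointing down, gripper open.
Joint ranges: [-2.89, 2.89], [-0.75, 2.08], [0.22, 2.7], [-1.18, 4.32], [0.11, 2.71], [-2.7, 2.7]. Speed limits (rad/s): [2.57, 2.57, 3.14, 3.14, 3.14, 3.14].

## Interface

Orientations are given as a unit quaternion [w, x, y, z].
In Python, from rig import readout, imaging, manip gives the robot as it stands. The module is installed in compiled form; this text tells all that it offers.
- The arm moves only by the tool servo_tool, never from a script. Its argument "moves" is a list of rows, each an object with "dp": the shift along the tool's x, y, z in units of 0.2 m (1.0 is 0.2 m), a list of three; "delta_rot": the turn, a rotation vector about the tool's x, y, z in units of 0.1 rad (1.0 is 0.1 rad), a list of three; "fingers": the opening, from 0 (shut) to 1 (fully open). In form: [{"dp": [dx, dy, dz], "delta_rot": [wx, wy, wz], "fingers": fingers}, ...]. A call has 1 to 5 rows; each row shifts and turns the commanded pose from where the row before left it, along the tool's axes as they then stand; what a row does not reach is not made up. A row lasts 1/10 s, in which the tool goes at most 50 mm and 8.59 degrees, less where a joint would pass 70% of its speed; a pose out of reach is approached as far as the arm can. A call with a number of a shift or a turn outside -1 to 1 is refused whole. A call with a gripper value outside its range is refused whole. The fingers move at their own pace and stop on an object; "force" is the grip in N (left out, the last holds). Time passes only in rows, so rows that do not move let the fingers close. It gives the time, the measured TCP pose, the force, the opening and the grip force at its end, in the units of the state.
- readout.get_state(): the state, without advancing time (a new reading comes with each control period).
- imaging.get_image(name): name is "scene" or "top"; returns (picture, depth): 384x512x3 uint8, red, green, blue; 384x512 float32, m along the optical axis (not along the pixel's ray), 0 where there is no reading.
- imaging.calibration(name): a dict with "intrinsics" (3x3 intrinsics, pixels), "R" (3x3) and "t" (3): a world point X has camera coordinates R X + t. Camera axes: x right, y down, z forward; pixel columns grow to the right and rows downward; lengths in m; the calibration is good to about 2 mm. A picture is of the moment at which its call begins. calibration takes no time and is no camera call.
- manip.sign_off(): hands the job in; it is judged then, once.
The state is a dict: "clock": time; "qpos": joint angles; "qd": joint speeds; "effort": joint torques, N m; "position": TCP position; "ee_rot": TCP orientation; "contact_force": force on the tool from outside, world axes, zero at the start; "moment": the same for the moment, N m; "width": finger opening in m; "gripper_force": force on a finger pad.
Only numpy, scipy, OpenCV 4.12 (cv2) and the standard library are available. Lean on these libraries where they do the work, as an engineer would, in place of code of your own. Each camera call takes 0.05 s, during which the arm holds its last target. There are 200 camera calls.

## Working session

There is one attempt and no reset: what is moved stays moved. The work goes in short steps, Python scripts to look and compute and a tool call to move; the robot and the scene stay as the last step left them, time stands still between calls to the robot, and variables do not carry over. Pictures are saved under pics/ and viewed, at most 10 in all, crops included, and the job is handed in when it is done.

Besides the shell and the picture viewer there is one more tool, called after "Emit:" as a command line: name --argument value ..., lists and objects as JSON in quotes. servo_tool: Moves the arm, as the interface text tells. Its arguments: {"type":"object","properties":{"moves":{"type":"array"},"force":{"type":"number"}},"required":["moves"]}

```bash
mkdir -p pics; cat > h.py <<'E'
import numpy as np, cv2
from rig import readout, imaging, manip
def grab(n):
    im,d=imaging.get_image(n); np.savez(f'{n}.npz',im=im,d=d); return im,d
def load(n):
    z=np.load(f'{n}.npz'); return z['im'],z['d']
def pts(n,d):
    c=imaging.calibration(n);K,R,t=map(np.array,(c['intrinsics'],c['R'],c['t']))
    v,u=np.mgrid[:d.shape[0],:d.shape[1]]
    P=np.stack([(u-K[0,2])/K[0,0]*d,(v-K[1,2])/K[1,1]*d,d],-1)
    return (P-t)@R
def ray(n,u,v,z):
    c=imaging.calibration(n);K,R,t=map(np.array,(c['intrinsics'],c['R'],c['t']))
    o=-R.T@t; r=R.T@np.linalg.inv(K)@np.array([u,v,1.]); return o+r*(z-o[2])/r[2]
def save(im,name): cv2.imwrite('pics/'+name,im[:,:,::-1])
E
python3 - <<'E'
from h import *
for n in('scene','top'):
    im,d=grab(n); save(cv2.resize(im,(800,600),interpolation=cv2.INTER_CUBIC),n+'0.png')
s=readout.get_state();print({k:np.round(v,3) for k,v in s.items()},manip.pinch_z)
E
```

```text
{'clock': np.float64(0.1), 'qpos': array([-1.349,  0.277,  1.506,  0.   ,  1.361, -0.121]), 'qd': array([-0.   , -0.001, -0.005, -0.   , -0.001,  0.   ]), 'effort': array([ 1.0000e-03, -4.1770e+01, -2.4641e+01, -0.0000e+00,  6.0000e-03,
        0.0000e+00]), 'position': array([ 0.193, -0.541,  0.303]), 'ee_rot': array([-0.001,  0.985,  0.171, -0.   ]), 'contact_force': array([0.324, 0.051, 0.326]), 'moment': array([ 0.031, -0.018,  0.028]), 'gripper_force': np.float64(0.0), 'width': np.float64(0.085)} 0.0539
```

View pics/scene0.png

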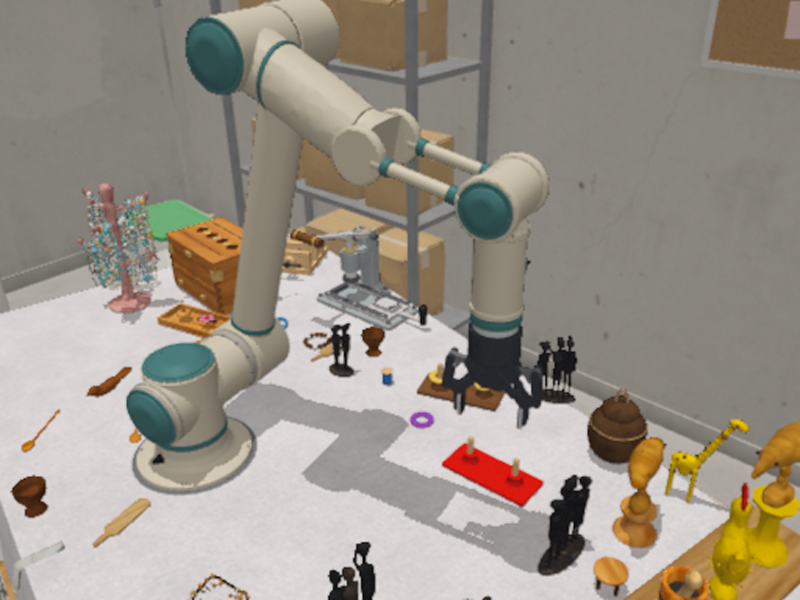

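View pics/top0.png

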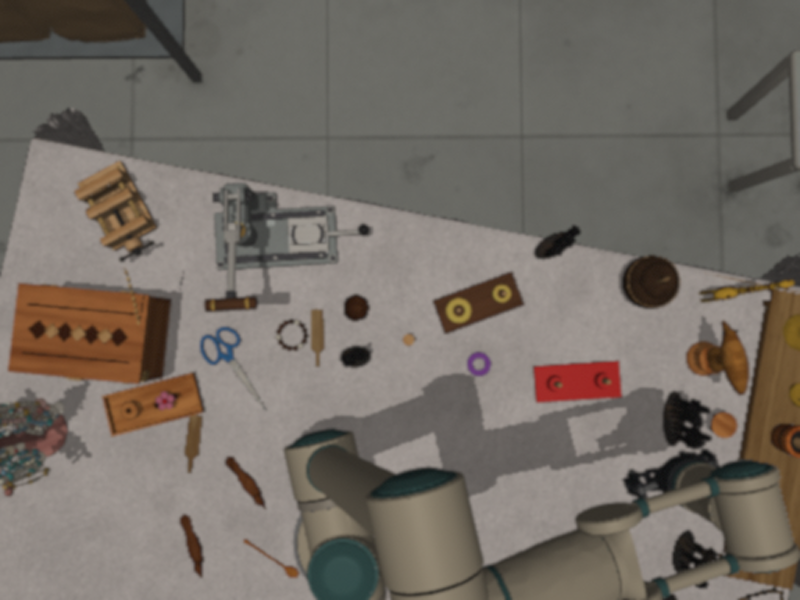

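The top view (800x600) shows three ring candidates: a large brass ring at (459,310), a small brass ring at (502,293), both on the dark wooden stand, and a purple ring at (479,363). The red stand at (577,382) is a decoy. The large brass one fits the description. The press is at (270,235), the nest at (307,235), the knob at (364,230) and the grip at (231,303). I'll confirm with a crop and measure.

```bash
python3 - <<'E'
from h import *
im,d=load('top')
a=cv2.resize(im[165:220,270:340],(800,600)[:1]+(629,),interpolation=cv2.INTER_CUBIC)[:600]
a=cv2.resize(im[165:220,270:340],(420,330),interpolation=cv2.INTER_CUBIC)
b=cv2.resize(im[110:205,130:245],(800-420+0,int(380/115*95)),interpolation=cv2.INTER_CUBIC)
c=np.zeros((330,800,3),np.uint8);c[:,:420]=a;c[:b.shape[0],420:]=b
save(c,'crop1.png')
hsv=cv2.cvtColor(im,cv2.COLOR_RGB2HSV)
P=pts('top',d)
m=cv2.inRange(hsv,(20,110,110),(35,255,255)); m[:160]=0;m[225:]=0;m[:,:270]=0;m[:,345:]=0
n,l,s,ce=cv2.connectedComponentsWithStats(m)
for i in range(1,n):
    if s[i,4]>15:
        cs,_=cv2.findContours((l==i).astype(np.uint8),cv2.RETR_EXTERNAL,cv2.CHAIN_APPROX_NONE)
        (u,v),r=cv2.minEnclosingCircle(cs[0])
        print('brass',s[i],ce[i],(u,v),r,ray('top',u,v,.036),ray('top',*ce[i],.036),np.median(P[l==i],0))
# stand mask dark wood
for nm,(u,v) in dict(purple=(306,232),knob=(233,147),nest=(197,150),grip=(148,194),table=(280,240)).items():
    print(nm,im[v,u],P[v,u])
c=imaging.calibration('top');print(-np.array(c['R']).T@c['t'],c['intrinsics'],c['R'])
c=imaging.calibration('scene');print(-np.array(c['R']).T@c['t'],c['intrinsics'])
E
```

```text
brass [315 182  12  12  87] [320.71264368 187.32183908] (320.5, 187.5) 5.700977325439453 [ 0.50077847 -0.31009251  0.036     ] [ 0.50133607 -0.31076675  0.036     ] [ 0.50215138 -0.3114437   0.0360195 ]
brass [285 191  17  16 172] [293.19186047 198.46511628] (293.1000061035156, 198.5) 8.237812995910645 [ 0.46657611 -0.22374274  0.036     ] [ 0.46668441 -0.22403189  0.036     ] [ 0.46569011 -0.22350029  0.0358507 ]
purple [146 139 134] [ 0.36013273 -0.26697411 -0.00107553]
knob [36 36 35] [ 0.62757292 -0.03618198  0.05502357]
nest [156 151 143] [0.62069036 0.07811488 0.03951765]
grip [70 46 30] [0.47511138 0.18824731 0.23571079]
table [143 136 131] [ 0.33505052 -0.18345582  0.00087332]
[ 0.42517817 -0.10545675  1.56076639] [[485.43854541   0.         252.34139803]
 [  0.         485.43854541 184.41885849]
 [  0.           0.           1.        ]] [[-0.00398785 -0.99997125 -0.00644916]
 [-0.99839684  0.00434554 -0.05643464]
 [ 0.05646104  0.00621376 -0.99838547]]
[-0.54324006 -1.04601447  0.93161967] [[475.34273552   0.         259.12240333]
 [  0.         475.34273552 193.18615442]
 [  0.           0.           1.        ]]
```

View pics/crop1.png

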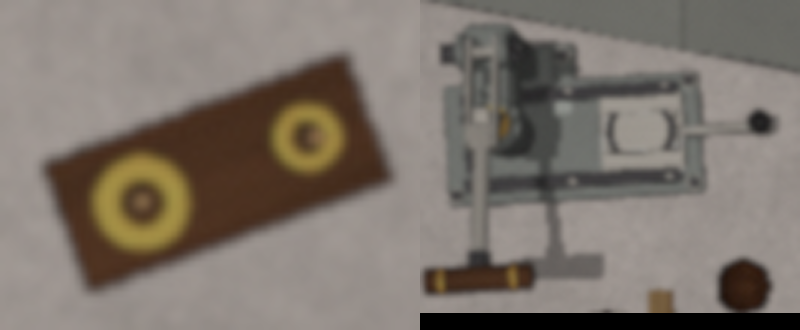

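The crop confirms that the left ring at (140,202) is the larger brass one and the right one at (308,137) is the smaller. Next I'll measure the press.

```bash
python3 - <<'E'
from h import *
im,d=load('top');P=pts('top',d)
hsv=cv2.cvtColor(im,cv2.COLOR_RGB2HSV)
# knob
def box(m,u0,u1,v0,v1):
    o=np.zeros_like(m);o[v0:v1,u0:u1]=m[v0:v1,u0:u1];return o
k=box((im.max(2)<75).astype(np.uint8),226,245,138,156)
print('knob z',np.percentile(P[k>0][:,2],[10,50,90]))
k2=k*(P[...,2]>.05)
v,u=np.nonzero(k2);print('knob',len(u),u.min(),u.max(),v.min(),v.max(),ray('top',u.mean(),v.mean(),.065))
(c,r)=cv2.minEnclosingCircle(np.stack([u,v],1).astype(np.float32));print(c,r,ray('top',*c,.066))
g=box((P[...,2]>.2).astype(np.uint8),120,180,185,205)
v,u=np.nonzero(g);print('grip',cv2.minAreaRect(np.stack([u,v],1).astype(np.float32)))
(c,w,a)=cv2.minAreaRect(np.stack([u,v],1).astype(np.float32));print(ray('top',*c,.235),P[g>0].mean(0))
# press axis: lever grip line direction
q=P[g>0][:,:2];_,_,V=np.linalg.svd(q-q.mean(0));print('grip dir',V[0],np.degrees(np.arctan2(V[0,0],V[0,1])))
# anvil: bright pixels at z~.036-ish
b=box(((im.min(2)>125)&(P[...,2]>.025)&(P[...,2]<.05)).astype(np.uint8),180,218,135,165)
n,l,s,ce=cv2.connectedComponentsWithStats(b)
for i in range(1,n):
  if s[i,4]>30:
    v,u=np.nonzero(l==i);print('anvil',s[i],ce[i],P[l==i].mean(0),cv2.minAreaRect(np.stack([u,v],1).astype(np.float32)))
# base plate low extents
bp=box(((P[...,2]>.012)&(P[...,2]<.06)).astype(np.uint8),130,222,115,175)
v,u=np.nonzero(bp);q=P[bp>0]
r=cv2.minAreaRect(q[:,:2].astype(np.float32)*1000);print('base',r)
a=im[130:172,175:250];save(cv2.resize(a,(750,420),interpolation=cv2.INTER_CUBIC),'crop2.png')
E
```

```text
knob z [0.06036616 0.06693961 0.07084085]
knob 32 230 235 144 149 [ 0.62731124 -0.03518899  0.065     ]
(232.72222900390625, 146.72222900390625) 3.2213544845581055 [ 0.62696755 -0.03582755  0.066     ]
grip ((147.3505859375, 192.83560180664062), (47.82462692260742, 16.228544235229492), 7.4958577156066895)
[0.47833388 0.19021056 0.235     ] [0.47515529 0.18334254 0.26377405]
grip dir [0.12060129 0.99270103] 6.926806002014195
anvil [189 140  17  20 193] [196.48704663 149.31088083] [0.62352423 0.08033331 0.03464917] ((197.88238525390625, 149.47059631347656), (18.432706832885742, 15.522278785705566), 14.03624439239502)
base ((636.4840698242188, 138.43247985839844), (153.030029296875, 269.3105773925781), 3.0047314167022705)
```

View pics/crop2.png

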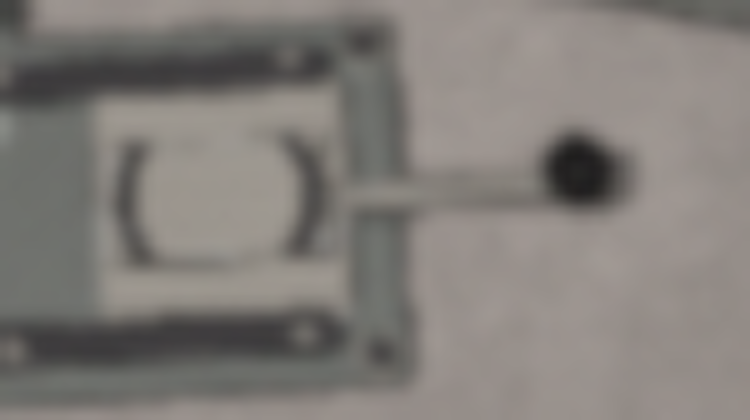

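The crop shows the nest centre at about (220,200), between the lugs at x 130 and 310, and the knob top at (577,168).

```bash
python3 - <<'E'
from h import *
n=ray('top',175+22.05-.5,130+20.05-.5,.038); k=ray('top',175+57.75-.5,130+16.85-.5,.066)
e=(n-k)[:2];print(n,k,np.linalg.norm(e),'yaw of press y from world y: %.2f'%np.degrees(np.arctan2(-e[0],e[1])))
im,d=load('top');P=pts('top',d)
m=np.zeros(d.shape,bool);m[125:215,130:180]=1
# grip: brown, high
hs=cv2.cvtColor(im,cv2.COLOR_RGB2HSV)
g=m&(hs[...,1]>90)&(P[...,2]>.15)&(np.arange(384)[:,None]>185)
v,u=np.nonzero(g);r=cv2.minAreaRect(np.stack([u,v],1).astype(np.float32));print(r,ray('top',*r[0],.236),np.median(P[g],0),len(u))
cc=g.astype(np.uint8)
for yaw in (1,2,3,4):
    a=np.radians(yaw);Y=np.array([-np.sin(a),np.cos(a)]);X=np.array([np.cos(a),np.sin(a)])
    print(yaw,'from knob: nest',k[:2]+.115*Y,'die',n[:2]+.125*Y,'grip',n[:2]+.125*Y-.142*X)
# scene-view knob and brass check
im,d=grab('scene');P=pts('scene',d);hs=cv2.cvtColor(im,cv2.COLOR_RGB2HSV)
kk=np.zeros(d.shape,bool);kk[185:215,262:280]=1;kk&=im.max(2)<70
print('scene knob',kk.sum(),P[kk].mean(0),np.percentile(P[kk],[5,95],axis=0))
b=cv2.inRange(hs,(20,110,110),(35,255,255))>0;b[:,340:]=0;b[:220]=0;b[270:]=0;b[:,:265]=0;b[:,300:]=0
print('scene brass',b.sum(),np.median(P[b],0))
E
```

```text
[0.62232099 0.07972329 0.038     ] [ 0.62813505 -0.03436581  0.066     ] 0.11423714641043695 yaw of press y from world y: 2.92
((147.4762420654297, 194.0011444091797), (6.992077350616455, 31.20273780822754), 87.27368927001953) [0.47510341 0.18961723 0.236     ] [0.47494138 0.19015844 0.23869808] 197
1 from knob: nest [0.62612802 0.08061667] die [0.62013944 0.20470425] grip [0.47816107 0.20222601]
2 from knob: nest [0.6241216  0.08056413] die [0.61795855 0.20464714] grip [0.47604506 0.19969141]
3 from knob: nest [0.62211641 0.08047659] die [0.615779   0.20455198] grip [0.4739736  0.19712027]
4 from knob: nest [0.62011305 0.08035405] die [0.61360143 0.20441879] grip [0.47194734 0.19451337]
scene knob 46 [ 0.59744347 -0.05785723  0.06742652] [[ 0.6136674  -0.04363633  0.0237764 ]
 [ 0.63233695 -0.02724446  0.0637361 ]]
scene brass 46 [ 0.45308594 -0.21487764  0.03337949]
```

Emit:
servo_tool --moves '[{"dp":[0,0,0],"delta_rot":[0,0,-1],"fingers":1},{"dp":[0,0,0],"delta_rot":[0,0,-1],"fingers":1},{"dp":[0,0,0],"delta_rot":[0,0,-1],"fingers":1},{"dp":[0,0,0],"delta_rot":[0,0,-1],"fingers":1},{"dp":[0,0,0],"delta_rot":[0,0,-1],"fingers":1}]'

```text
clock: 0.65
position: [0.1932, -0.5414, 0.3035]
ee_rot: [-0.0, 0.912, 0.411, 0.0]
contact_force: [0.5, 0.2, -0.5]
width: 0.0852
gripper_force: 0.0
```

Emit:
servo_tool --moves '[{"dp":[0,0,0],"delta_rot":[0,0,-1],"fingers":1},{"dp":[0,0,0],"delta_rot":[0,0,-1],"fingers":1},{"dp":[0,0,0],"delta_rot":[0,0,-1],"fingers":1},{"dp":[0,0,0],"delta_rot":[0,0,-1],"fingers":1},{"dp":[0,0,0],"delta_rot":[0,0,-1],"fingers":1}]'

```text
clock: 1.15
position: [0.1932, -0.5414, 0.3035]
ee_rot: [-0.0, 0.782, 0.624, 0.0]
contact_force: [1.2, 0.1, -0.0]
width: 0.0856
gripper_force: 0.0
```

Emit:
servo_tool --moves '[{"dp":[0,0,0],"delta_rot":[0,0,-1],"fingers":0.75},{"dp":[0,0,0],"delta_rot":[0,0,-1],"fingers":0.75},{"dp":[0,0,0],"delta_rot":[0,0,-0.8],"fingers":0.75}]'

```text
clock: 1.45
position: [0.1932, -0.5414, 0.3035]
ee_rot: [-0.0, 0.687, 0.727, 0.0]
contact_force: [0.6, 0.1, -0.1]
width: 0.064
gripper_force: 0.0
```

```bash
cat >> h.py <<'E'
from scipy.spatial.transform import Rotation as Ro
def delta(target):
    s=readout.get_state(); q=s['ee_rot']; R=Ro.from_quat([q[1],q[2],q[3],q[0]])
    d=R.inv().apply(np.array(target)-s['position'])
    print('pos',np.round(s['position'],4),'units',np.round(d/.2,4),'mm',np.round(d*1000,1),'F',np.round(s['contact_force'],1),'w',round(float(s['width']),4)); return d
E
python3 -c "
from h import *
delta([.4665,-.224,.16])"
```

```text
pos [ 0.1932 -0.5414  0.3035] units [1.5079 1.4525 0.7186] mm [301.6 290.5 143.7] F [ 0.6  0.1 -0.1] w 0.064
```

Emit:
servo_tool --moves '[{"dp":[0.17,0.163,0],"delta_rot":[0,0,0],"fingers":0.75},{"dp":[0.17,0.163,0],"delta_rot":[0,0,0],"fingers":0.75},{"dp":[0.17,0.163,0],"delta_rot":[0,0,0],"fingers":0.75},{"dp":[0.17,0.163,0],"delta_rot":[0,0,0],"fingers":0.75},{"dp":[0.17,0.163,0],"delta_rot":[0,0,0],"fingers":0.75}]'

```text
clock: 1.95
position: [0.348, -0.3617, 0.3037]
ee_rot: [-0.0, 0.689, 0.725, 0.0]
contact_force: [0.9, -1.0, 0.6]
width: 0.0641
gripper_force: 0.0
```

Emit:
servo_tool --moves '[{"dp":[0.132,0.128,0.13],"delta_rot":[0,0,0],"fingers":0.75},{"dp":[0.132,0.128,0.13],"delta_rot":[0,0,0],"fingers":0.75},{"dp":[0.132,0.128,0.13],"delta_rot":[0,0,0],"fingers":0.75},{"dp":[0.132,0.128,0.13],"delta_rot":[0,0,0],"fingers":0.75},{"dp":[0.132,0.128,0.13],"delta_rot":[0,0,0],"fingers":0.75}]'

```text
clock: 2.45
position: [0.4689, -0.2235, 0.1729]
ee_rot: [0.0, 0.688, 0.725, -0.0]
contact_force: [0.2, -1.3, -0.7]
width: 0.0644
gripper_force: 0.0
```

```bash
python3 - <<'E'
from h import *
delta([.4665,-.224,.10])
im,d=grab('scene'); t,_=grab('top')
c=np.zeros((600,800,3),np.uint8)
c[:,:]=cv2.resize(im[160:280,230:390],(800,600),interpolation=cv2.INTER_CUBIC)
c[:240,:320]=cv2.resize(t[155:227,255:351],(320,240),interpolation=cv2.INTER_CUBIC)
save(c,'s2.png')
E
```

```text
pos [ 0.4689 -0.2235  0.1729] units [-0.0018 -0.012   0.3645] mm [-0.4 -2.4 72.9] F [ 0.2 -1.3 -0.7] w 0.0644
```

View pics/s2.png

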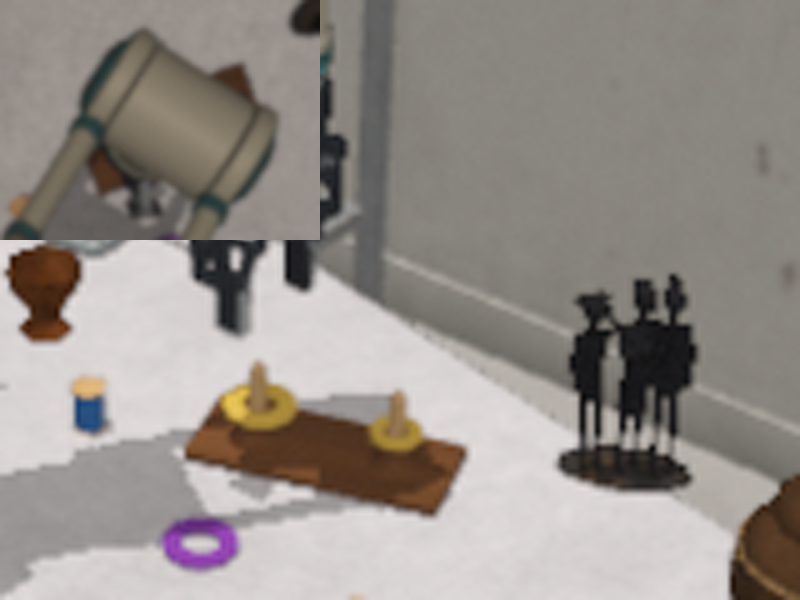

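The picture shows the gripper above the large ring at (258,405), with the spool at (90,405) and the small ring at (397,435) clear of it. Descending.

Emit:
servo_tool --moves '[{"dp":[-0.002,-0.012,0.12],"delta_rot":[0,0,0],"fingers":0.72},{"dp":[0,0,0.12],"delta_rot":[0,0,0],"fingers":0.72},{"dp":[0,0,0.12],"delta_rot":[0,0,0],"fingers":0.72},{"dp":[0,0,0.04],"delta_rot":[0,0,0],"fingers":0.72},{"dp":[0,0,0.02],"delta_rot":[0,0,0],"fingers":0.72}]'

```text
clock: 3.05
position: [0.4654, -0.2258, 0.0895]
ee_rot: [-0.001, 0.689, 0.725, -0.0]
contact_force: [0.1, 0.9, 0.6]
width: 0.0612
gripper_force: 0.0
```

Emit:
servo_tool --moves '[{"dp":[0,0,0.01],"delta_rot":[0,0,0],"fingers":0.7},{"dp":[0,0,0.01],"delta_rot":[0,0,0],"fingers":0.7},{"dp":[0,0,0.01],"delta_rot":[0,0,0],"fingers":0.7},{"dp":[0,0,0],"delta_rot":[0,0,0],"fingers":0.7}]'

```text
clock: 3.45
position: [0.466, -0.2255, 0.0843]
ee_rot: [0.0, 0.688, 0.725, 0.0]
contact_force: [0.7, 0.5, 0.7]
width: 0.0599
gripper_force: 0.0
```

Emit:
servo_tool --moves '[{"dp":[0,0,0.01],"delta_rot":[0,0,0],"fingers":0.68},{"dp":[0,0,0.01],"delta_rot":[0,0,0],"fingers":0.68},{"dp":[0,0,0],"delta_rot":[0,0,0],"fingers":0.68}]'

```text
clock: 3.75
position: [0.4657, -0.2253, 0.0797]
ee_rot: [-0.0, 0.688, 0.725, -0.0]
contact_force: [-1.0, 0.3, 0.1]
width: 0.0585
gripper_force: 0.0
```

Emit:
servo_tool --moves '[{"dp":[0,0,0.01],"delta_rot":[0,0,0],"fingers":0.68},{"dp":[0,0,0],"delta_rot":[0,0,0],"fingers":0.68}]'

```text
clock: 3.95
position: [0.4659, -0.2255, 0.078]
ee_rot: [0.0, 0.688, 0.725, -0.0]
contact_force: [0.9, -0.7, 1.5]
width: 0.0581
gripper_force: 0.9
```

Emit:
servo_tool --moves '[{"dp":[0,0,0.01],"delta_rot":[0,0,0],"fingers":0.68},{"dp":[0,0,0],"delta_rot":[0,0,0],"fingers":0.68}]'

```text
clock: 4.15
position: [0.466, -0.2255, 0.0779]
ee_rot: [0.001, 0.688, 0.725, 0.0]
contact_force: [-4.0, 2.4, 18.6]
width: 0.058
gripper_force: 8.9
```

Base contact is at TCP z 0.078, so the fingertips are about 68 mm ahead. Raise and grip.

Emit:
servo_tool --moves '[{"dp":[0.006,0,0.0],"delta_rot":[0,0,0],"fingers":0.68},{"dp":[0,0,-0.093],"delta_rot":[0,0,0],"fingers":0.68},{"dp":[0,0,0],"delta_rot":[0,0,0],"fingers":0.68}]' --force 40

```text
clock: 4.45
position: [0.4669, -0.2249, 0.0961]
ee_rot: [0.002, 0.688, 0.725, 0.0]
contact_force: [-0.1, -0.7, -0.3]
width: 0.0586
gripper_force: 0.0
```

Emit:
servo_tool --moves '[{"dp":[0,0,0],"delta_rot":[0,0,0],"fingers":0.5},{"dp":[0,0,0],"delta_rot":[0,0,0],"fingers":0.45},{"dp":[0,0,0],"delta_rot":[0,0,0],"fingers":0.4},{"dp":[0,0,0],"delta_rot":[0,0,0],"fingers":0.4}]'

```text
clock: 4.85
position: [0.4664, -0.2246, 0.0954]
ee_rot: [0.001, 0.688, 0.725, 0.0]
contact_force: [-1.7, -0.0, 13.1]
width: 0.0479
gripper_force: 39.0
```

Emit:
servo_tool --moves '[{"dp":[0,0,-0.05],"delta_rot":[0,0,0],"fingers":0.4},{"dp":[0,0,-0.15],"delta_rot":[0,0,0],"fingers":0.4},{"dp":[0,0,-0.2],"delta_rot":[0,0,0],"fingers":0.4},{"dp":[0,0,-0.2],"delta_rot":[0,0,0],"fingers":0.4},{"dp":[0,0,0],"delta_rot":[0,0,0],"fingers":0.4}]'

```text
clock: 5.35
position: [0.4682, -0.2257, 0.2192]
ee_rot: [0.005, 0.688, 0.725, 0.001]
contact_force: [1.0, -0.3, -0.1]
width: 0.0476
gripper_force: 41.5
```

```bash
python3 - <<'E'
from h import *
delta([.6223,.0802,.21])
im,d=grab('scene'); t,_=grab('top')
c=np.zeros((600,800,3),np.uint8)
c[:,:]=cv2.resize(im[140:260,230:390],(800,600),interpolation=cv2.INTER_CUBIC)
save(c,'s3.png')
E
```

```text
pos [ 0.4682 -0.2257  0.2192] units [1.4876 0.8489 0.0439] mm [297.5 169.8   8.8] F [ 1.  -0.3 -0.1] w 0.0476
```

View pics/s3.png

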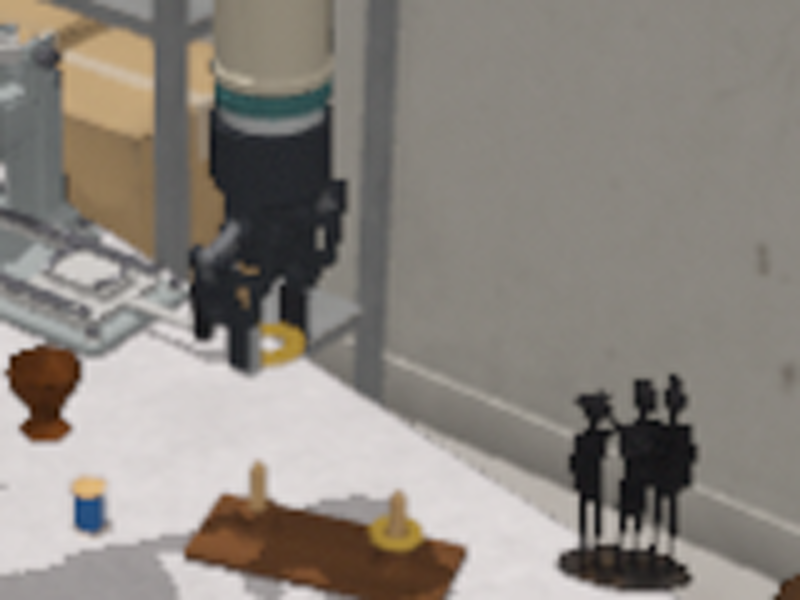

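The ring is held level at (282,342), the small ring is still on its post, and the nest is at upper left (88,270). Moving above the nest.

Emit:
servo_tool --moves '[{"dp":[0.185,0.106,0],"delta_rot":[0,0,0],"fingers":0.4},{"dp":[0.185,0.106,0],"delta_rot":[0,0,0],"fingers":0.4},{"dp":[0.185,0.106,0],"delta_rot":[0,0,0],"fingers":0.4},{"dp":[0.185,0.106,0],"delta_rot":[0,0,0],"fingers":0.4},{"dp":[0.185,0.106,0],"delta_rot":[0,0,0],"fingers":0.4}]'

```text
clock: 5.95
position: [0.5612, -0.0321, 0.2119]
ee_rot: [-0.002, 0.689, 0.725, -0.001]
contact_force: [1.0, -1.2, -0.9]
width: 0.0472
gripper_force: 41.5
```

Emit:
servo_tool --moves '[{"dp":[0.185,0.106,0],"delta_rot":[0,0,0],"fingers":0.4},{"dp":[0.185,0.106,0],"delta_rot":[0,0,0],"fingers":0.4},{"dp":[0.185,0.1,0.05],"delta_rot":[0,0,0],"fingers":0.4},{"dp":[0,0,0.15],"delta_rot":[0,0,0],"fingers":0.4},{"dp":[0,0,0],"delta_rot":[0,0,0],"fingers":0.4}]'

```text
clock: 6.45
position: [0.6148, 0.0814, 0.1681]
ee_rot: [-0.005, 0.688, 0.726, -0.005]
contact_force: [-0.5, -0.7, -1.8]
width: 0.0474
gripper_force: 41.7
```

```bash
python3 - <<'E'
from h import *
delta([.622,.0795,.125])
print(readout.get_state()['ee_rot'])
im,d=grab('scene'); t,_=grab('top')
c=np.zeros((600,800,3),np.uint8)
c[:,:]=cv2.resize(im[130:220,170:290],(800,600),interpolation=cv2.INTER_CUBIC)
save(c,'s4.png')
E
```

```text
pos [0.6148 0.0814 0.1681] units [-0.0113  0.0383  0.2149] mm [-2.3  7.7 43. ] F [-0.5 -0.7 -1.8] w 0.0474
[-0.00473172  0.68760881  0.72604942 -0.0048964 ]
```

View pics/s4.png

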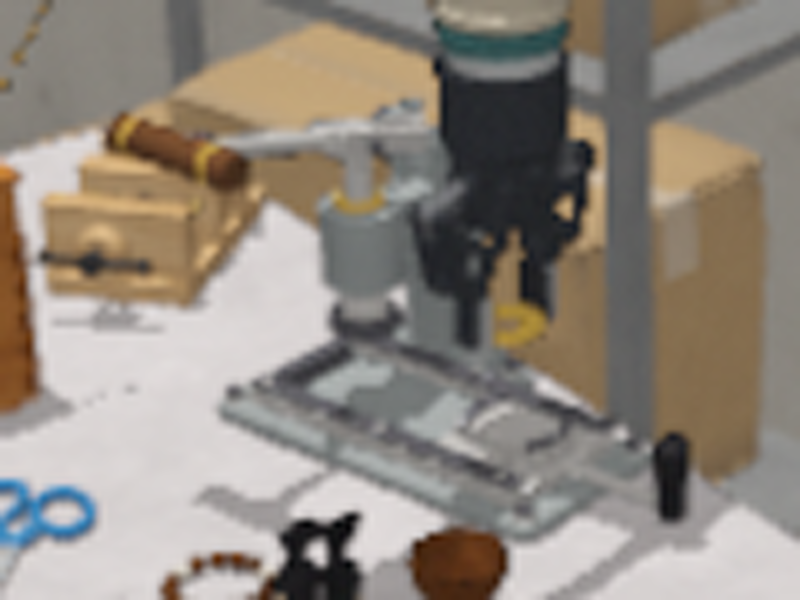

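The ring at (520,325) is held above the nest at (520,425), with the knob at (670,470). Centering, then lowering.

Emit:
servo_tool --moves '[{"dp":[-0.011,0.038,0.1],"delta_rot":[0,0,0],"fingers":0.4},{"dp":[0,0,0.12],"delta_rot":[0,0,0],"fingers":0.4},{"dp":[0,0,0],"delta_rot":[0,0,0],"fingers":0.4},{"dp":[0,0,0],"delta_rot":[0,0,0],"fingers":0.4}]'

```text
clock: 6.95
position: [0.6261, 0.0775, 0.1311]
ee_rot: [-0.0, 0.689, 0.725, -0.0]
contact_force: [0.6, -0.3, -0.3]
width: 0.0476
gripper_force: 41.7
```

```bash
python3 -c "
from h import *
delta([.622,.0795,.112]);s=readout.get_state();print(s['ee_rot'],s['qd'])"
```

```text
pos [0.6261 0.0775 0.1311] units [ 0.0112 -0.0201  0.0957] mm [ 2.2 -4.  19.1] F [ 0.6 -0.3 -0.3] w 0.0476
[-3.43239106e-05  6.88969838e-01  7.24790002e-01 -1.22583280e-04] [ 0.00543431 -0.01868785 -0.02434952  0.00072087 -0.00764913 -0.00052247]
```

Emit:
servo_tool --moves '[{"dp":[0.011,-0.02,0.05],"delta_rot":[0,0,0],"fingers":0.4},{"dp":[0,0,0.02],"delta_rot":[0,0,0],"fingers":0.4},{"dp":[0,0,0],"delta_rot":[0,0,0],"fingers":0.4},{"dp":[0,0,0],"delta_rot":[0,0,0],"fingers":0.4}]'

```text
clock: 7.35
position: [0.6222, 0.0804, 0.1168]
ee_rot: [0.0, 0.688, 0.725, 0.0]
contact_force: [1.0, -0.0, -0.9]
width: 0.0475
gripper_force: 41.7
```

```bash
python3 - <<'E'
from h import *
delta([.622,.0795,.104])
im,d=grab('scene')
save(cv2.resize(im[175:220,220:280],(800,600),interpolation=cv2.INTER_CUBIC),'s5.png')
E
```

```text
pos [0.6222 0.0804 0.1168] units [-0.0046 -0.0012  0.0638] mm [-0.9 -0.2 12.8] F [ 1.  -0.  -0.9] w 0.0475
```

View pics/s5.png

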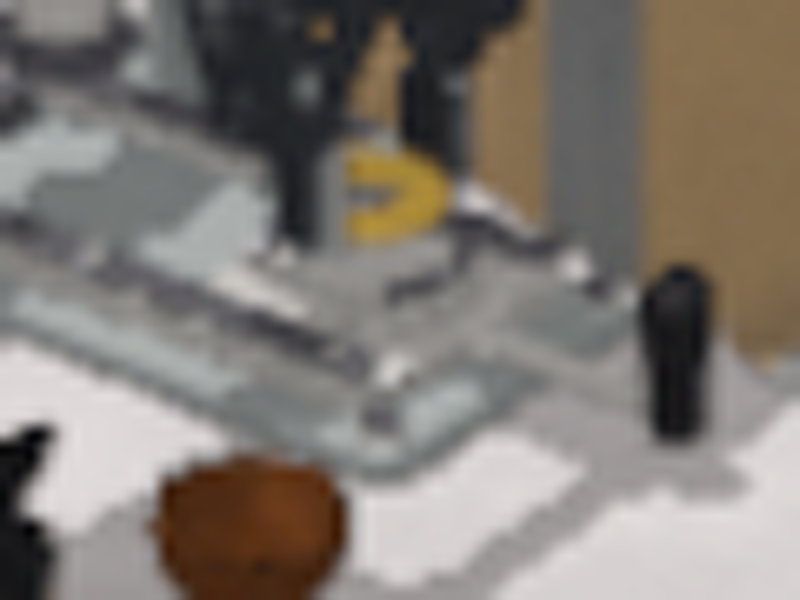

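The ring at (390,195) hangs just above the nest, with the -y lug visible at (430,275). Lowering gently.

Emit:
servo_tool --moves '[{"dp":[-0.003,0,0.025],"delta_rot":[0,0,0],"fingers":0.4},{"dp":[0,0,0.015],"delta_rot":[0,0,0],"fingers":0.4},{"dp":[0,0,0.01],"delta_rot":[0,0,0],"fingers":0.4},{"dp":[0,0,0],"delta_rot":[0,0,0],"fingers":0.4}]'

```text
clock: 7.8
position: [0.6219, 0.0797, 0.1059]
ee_rot: [-0.0, 0.688, 0.725, -0.0]
contact_force: [-0.4, 0.0, -1.7]
width: 0.0477
gripper_force: 41.7
```

Emit:
servo_tool --moves '[{"dp":[0,0,0.01],"delta_rot":[0,0,0],"fingers":0.4},{"dp":[0,0,0],"delta_rot":[0,0,0],"fingers":0.4}]'

```text
clock: 8.0
position: [0.6221, 0.0797, 0.1043]
ee_rot: [-0.0, 0.688, 0.725, -0.0]
contact_force: [-0.1, -0.5, -1.5]
width: 0.0475
gripper_force: 41.7
```

Emit:
servo_tool --moves '[{"dp":[0,0,0.01],"delta_rot":[0,0,0],"fingers":0.4},{"dp":[0,0,0],"delta_rot":[0,0,0],"fingers":0.4}]'

```text
clock: 8.2
position: [0.622, 0.0797, 0.1022]
ee_rot: [-0.0, 0.688, 0.725, -0.0]
contact_force: [-0.3, 0.3, -0.5]
width: 0.0476
gripper_force: 41.7
```

Emit:
servo_tool --moves '[{"dp":[0,0,0.006],"delta_rot":[0,0,0],"fingers":0.4},{"dp":[0,0,0],"delta_rot":[0,0,0],"fingers":0.4}]'

```text
clock: 8.4
position: [0.6222, 0.0797, 0.1018]
ee_rot: [0.0, 0.688, 0.725, 0.0]
contact_force: [-0.8, -0.7, 1.0]
width: 0.0476
gripper_force: 41.9
```

Emit:
servo_tool --moves '[{"dp":[0,0,0.003],"delta_rot":[0,0,0],"fingers":0.4},{"dp":[0,0,0],"delta_rot":[0,0,0],"fingers":0.62},{"dp":[0,0,0],"delta_rot":[0,0,0],"fingers":0.7},{"dp":[0,0,0],"delta_rot":[0,0,0],"fingers":0.72}]'

```text
clock: 8.8
position: [0.6222, 0.0797, 0.1005]
ee_rot: [0.0, 0.688, 0.725, -0.0]
contact_force: [0.8, 0.1, -0.1]
width: 0.0616
gripper_force: 0.0
```

Emit:
servo_tool --moves '[{"dp":[0,0,-0.03],"delta_rot":[0,0,0],"fingers":0.72},{"dp":[0,0,-0.1],"delta_rot":[0,0,0],"fingers":0.72},{"dp":[0,0,-0.2],"delta_rot":[0,0,0],"fingers":0.72},{"dp":[-0.1,0,-0.1],"delta_rot":[0,0,0],"fingers":0.72},{"dp":[-0.2,0,0],"delta_rot":[0,0,0],"fingers":0.72}]'

```text
clock: 9.3
position: [0.6274, 0.0215, 0.1911]
ee_rot: [0.003, 0.687, 0.727, 0.003]
contact_force: [1.0, 0.1, -0.5]
width: 0.0618
gripper_force: 0.0
```

Emit:
servo_tool --moves '[{"dp":[-0.2,0,0],"delta_rot":[0,0,0],"fingers":0.72},{"dp":[-0.07,0,0],"delta_rot":[0,0,0],"fingers":0.72},{"dp":[0,0,0],"delta_rot":[0,0,0],"fingers":0.72},{"dp":[0,0,0],"delta_rot":[0,0,0],"fingers":0.72}]'

```text
clock: 9.7
position: [0.6279, -0.0335, 0.1866]
ee_rot: [-0.001, 0.689, 0.725, 0.0]
contact_force: [0.1, 0.3, -0.2]
width: 0.0617
gripper_force: 0.0
```

```bash
python3 - <<'E'
from h import *
delta([.628,-.0345,.125])
im,d=grab('scene');t,_=grab('top')
c=np.zeros((600,800,3),np.uint8)
c[:,:400]=cv2.resize(im[160:220,220:260],(400,600),interpolation=cv2.INTER_CUBIC)
c[:,400:]=cv2.resize(t[115:175,175:215],(400,600),interpolation=cv2.INTER_CUBIC)
save(c,'s6.png')
h=cv2.cvtColor(t,cv2.COLOR_RGB2HSV);b=cv2.inRange(h,(20,110,100),(35,255,255));b[:,:178]=0;b[:,220:]=0;b[:125]=0;b[175:]=0
v,u=np.nonzero(b)
if len(u):
  (cc,r)=cv2.minEnclosingCircle(np.stack([u,v],1).astype(np.float32));print(len(u),cc,r,ray('top',*cc,.042))
E
```

```text
pos [ 0.6279 -0.0335  0.1866] units [-0.0054  0.0005  0.308 ] mm [-1.1  0.1 61.6] F [ 0.1  0.3 -0.2] w 0.0617
64 (196.5, 149.0) 7.762187480926514 [0.62354574 0.07939879 0.042     ]
```

View pics/s6.png

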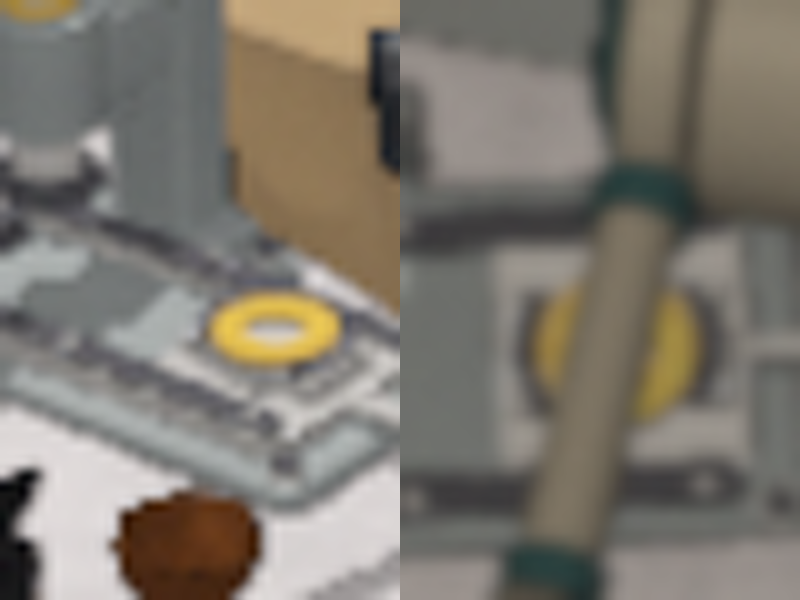

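The ring lies flat between the two lugs, at (275,325) left and (618,345) right. Now the knob: lower, grip lightly and slide along tool x.

Emit:
servo_tool --moves '[{"dp":[-0.005,0,0.2],"delta_rot":[0,0,0],"fingers":0.72},{"dp":[0,0,0.18],"delta_rot":[0,0,0],"fingers":0.72},{"dp":[0,0,0.03],"delta_rot":[0,0,0],"fingers":0.72},{"dp":[0,0,0],"delta_rot":[0,0,0],"fingers":0.72}]' --force 25

```text
clock: 10.2
position: [0.6275, -0.0339, 0.1037]
ee_rot: [-0.001, 0.688, 0.726, -0.001]
contact_force: [-0.6, 0.4, 0.8]
width: 0.0614
gripper_force: 0.0
```

Emit:
servo_tool --moves '[{"dp":[0,0,0],"delta_rot":[0,0,0],"fingers":0.4},{"dp":[0,0,0],"delta_rot":[0,0,0],"fingers":0.25},{"dp":[0,0,0],"delta_rot":[0,0,0],"fingers":0.2},{"dp":[0,0,0],"delta_rot":[0,0,0],"fingers":0.2},{"dp":[0,0,0],"delta_rot":[0,0,0],"fingers":0.2}]'

```text
clock: 10.7
position: [0.6286, -0.0352, 0.1067]
ee_rot: [0.001, 0.689, 0.725, 0.001]
contact_force: [-1.2, 0.6, 6.0]
width: 0.0219
gripper_force: 24.5
```

Emit:
servo_tool --moves '[{"dp":[0.05,0,0],"delta_rot":[0,0,0],"fingers":0.2},{"dp":[0.1,0,0],"delta_rot":[0,0,0],"fingers":0.2},{"dp":[0.1,0,0],"delta_rot":[0,0,0],"fingers":0.2},{"dp":[0.1,0,0],"delta_rot":[0,0,0],"fingers":0.2},{"dp":[0.1,0,0],"delta_rot":[0,0,0],"fingers":0.2}]'

```text
clock: 11.2
position: [0.6239, 0.0541, 0.1067]
ee_rot: [0.002, 0.688, 0.725, -0.0]
contact_force: [-0.8, -2.8, 6.1]
width: 0.0216
gripper_force: 24.5
```

Emit:
servo_tool --moves '[{"dp":[0.06,0,0],"delta_rot":[0,0,0],"fingers":0.2},{"dp":[0.03,0,0],"delta_rot":[0,0,0],"fingers":0.2},{"dp":[0.02,0,0],"delta_rot":[0,0,0],"fingers":0.2},{"dp":[0,0,0],"delta_rot":[0,0,0],"fingers":0.2}]'

```text
clock: 11.6
position: [0.6227, 0.0772, 0.1067]
ee_rot: [0.001, 0.688, 0.725, 0.001]
contact_force: [-3.2, 0.2, 6.5]
width: 0.0221
gripper_force: 24.5
```

Emit:
servo_tool --moves '[{"dp":[0.02,0,0],"delta_rot":[0,0,0],"fingers":0.2},{"dp":[0.015,0,0],"delta_rot":[0,0,0],"fingers":0.2},{"dp":[0.01,0,0],"delta_rot":[0,0,0],"fingers":0.2},{"dp":[0.01,0,0],"delta_rot":[0,0,0],"fingers":0.2},{"dp":[0,0,0],"delta_rot":[0,0,0],"fingers":0.2}]'

```text
clock: 12.1
position: [0.6224, 0.0837, 0.1067]
ee_rot: [0.003, 0.688, 0.726, -0.002]
contact_force: [-1.7, -12.3, 7.5]
width: 0.0215
gripper_force: 24.6
```

Emit:
servo_tool --moves '[{"dp":[0.01,0,0],"delta_rot":[0,0,0],"fingers":0.2},{"dp":[0,0,0],"delta_rot":[0,0,0],"fingers":0.2}]'

```text
clock: 12.3
position: [0.6224, 0.084, 0.1067]
ee_rot: [0.005, 0.687, 0.726, -0.003]
contact_force: [-1.9, -17.5, 6.7]
width: 0.0221
gripper_force: 24.6
```

Emit:
servo_tool --moves '[{"dp":[-0.02,0,0],"delta_rot":[0,0,0],"fingers":0.2},{"dp":[0,0,0],"delta_rot":[0,0,0],"fingers":0.4},{"dp":[0,0,0],"delta_rot":[0,0,0],"fingers":0.6},{"dp":[0,0,0],"delta_rot":[0,0,0],"fingers":0.7},{"dp":[0,0,0],"delta_rot":[0,0,0],"fingers":0.7}]'

```text
clock: 12.8
position: [0.6218, 0.0862, 0.1046]
ee_rot: [-0.0, 0.688, 0.725, 0.0]
contact_force: [0.3, 0.3, -0.3]
width: 0.06
gripper_force: 0.0
```

Emit:
servo_tool --moves '[{"dp":[0,0,-0.15],"delta_rot":[0,0,0],"fingers":0.7},{"dp":[0,0,-0.25],"delta_rot":[0,0,0],"fingers":0.7},{"dp":[-0.05,0,-0.24],"delta_rot":[0,0,0],"fingers":0},{"dp":[-0.05,0,-0.24],"delta_rot":[0,0,0],"fingers":0},{"dp":[-0.05,0,-0.24],"delta_rot":[0,0,0],"fingers":0}]'

```text
clock: 13.3
position: [0.623, 0.056, 0.3306]
ee_rot: [0.0, 0.688, 0.726, 0.0]
contact_force: [1.0, -0.0, 0.1]
width: 0.0164
gripper_force: 0.0
```

Emit:
servo_tool --moves '[{"dp":[0,-0.2,-0.1],"delta_rot":[0,0,0],"fingers":0},{"dp":[0,-0.2,0],"delta_rot":[0,0,0],"fingers":0},{"dp":[0,-0.2,0],"delta_rot":[0,0,0],"fingers":0},{"dp":[0,0,0],"delta_rot":[0,0,0],"fingers":0},{"dp":[0,0,0],"delta_rot":[0,0,0],"fingers":0}]'

```text
clock: 13.8
position: [0.5031, 0.0498, 0.3492]
ee_rot: [0.001, 0.688, 0.725, 0.001]
contact_force: [0.7, -0.8, 0.7]
width: 0.0
gripper_force: 0.0
```

```bash
python3 - <<'E'
from h import *
delta([.474,.190,.335])
im,d=grab('scene');t,_=grab('top')
c=np.zeros((600,800,3),np.uint8)
c[:,:400]=cv2.resize(im[150:222,200:248],(400,600),interpolation=cv2.INTER_CUBIC)
c[:,400:]=cv2.resize(t[105:207,130:198],(400,600),interpolation=cv2.INTER_CUBIC)
save(c,'s7.png')
E
```

```text
pos [0.5031 0.0498 0.3492] units [ 0.7074 -0.1088  0.0708] mm [141.5 -21.8  14.2] F [ 0.7 -0.8  0.7] w 0.0
```

View pics/s7.png

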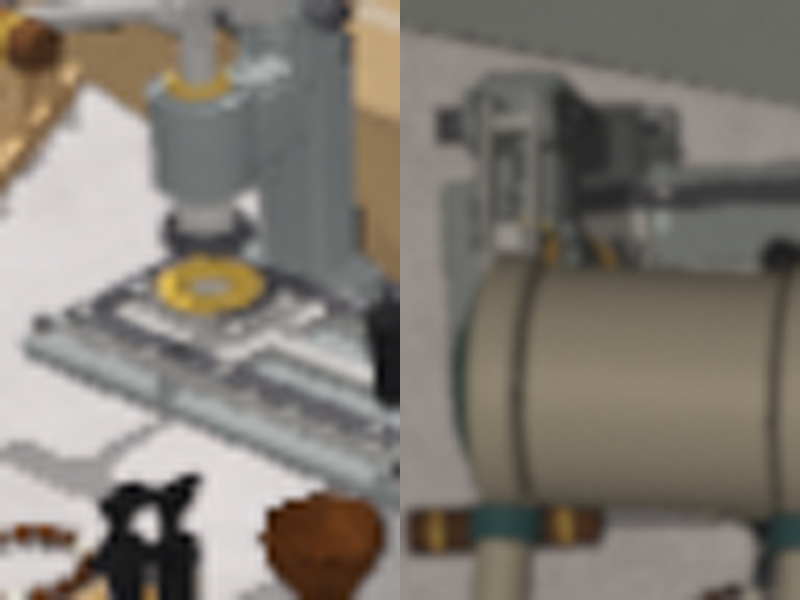

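The ring is at (210,285), lying flat and centred under the die, so the carriage is home. Now the lever.

Emit:
servo_tool --moves '[{"dp":[0.2,-0.03,0],"delta_rot":[0,0,0],"fingers":0},{"dp":[0.2,-0.03,0],"delta_rot":[0,0,0],"fingers":0},{"dp":[0.2,-0.03,0],"delta_rot":[0,0,0],"fingers":0},{"dp":[0.107,-0.019,0.1],"delta_rot":[0,0,0],"fingers":0},{"dp":[0,0,0],"delta_rot":[0,0,0],"fingers":0}]'

```text
clock: 14.4
position: [0.474, 0.1922, 0.3261]
ee_rot: [-0.002, 0.687, 0.727, -0.002]
contact_force: [1.2, -0.9, 0.1]
width: -0.0005
gripper_force: 0.0
```

Emit:
servo_tool --moves '[{"dp":[0,0,0],"delta_rot":[0,0,0],"fingers":0},{"dp":[0,0,0],"delta_rot":[0,0,0],"fingers":0}]'

```text
clock: 14.6
position: [0.4757, 0.1891, 0.3289]
ee_rot: [0.001, 0.689, 0.725, 0.0]
contact_force: [-0.4, -0.7, -0.6]
width: -0.0001
gripper_force: 0.0
```

```bash
python3 -c "
from h import *
delta([.4745,.190,.313])"
```

```text
pos [0.4757 0.1891 0.3289] units [ 0.0049 -0.0056  0.0796] mm [ 1.  -1.1 15.9] F [-0.4 -0.7 -0.6] w -0.0001
```

Emit:
servo_tool --moves '[{"dp":[0.004,-0.005,0.06],"delta_rot":[0,0,0],"fingers":0},{"dp":[0,0,0.02],"delta_rot":[0,0,0],"fingers":0},{"dp":[0,-0.002,0.02],"delta_rot":[0,0,0],"fingers":0},{"dp":[0,0,0],"delta_rot":[0,0,0],"fingers":0}]'

```text
clock: 15.0
position: [0.4725, 0.1897, 0.3082]
ee_rot: [-0.0, 0.689, 0.725, -0.001]
contact_force: [-1.1, -0.9, 2.5]
width: 0.0001
gripper_force: 1.4
```

Emit:
servo_tool --moves '[{"dp":[0,-0.01,0.04],"delta_rot":[0,0,0],"fingers":0},{"dp":[0,-0.01,0.04],"delta_rot":[0,0,0],"fingers":0},{"dp":[0,0,0],"delta_rot":[0,0,0],"fingers":0}]'

```text
clock: 15.3
position: [0.4687, 0.1899, 0.292]
ee_rot: [0.0, 0.688, 0.725, -0.0]
contact_force: [-0.6, -1.4, 4.2]
width: 0.0004
gripper_force: 2.0
```

Emit:
servo_tool --moves '[{"dp":[0,-0.007,0.06],"delta_rot":[0,0,0],"fingers":0},{"dp":[0,-0.006,0.06],"delta_rot":[0,0,0],"fingers":0},{"dp":[0,-0.002,0.06],"delta_rot":[0,0,0],"fingers":0},{"dp":[0,0.002,0.05],"delta_rot":[0,0,0],"fingers":0},{"dp":[0,0.002,0.03],"delta_rot":[0,0,0],"fingers":0}]'

```text
clock: 15.8
position: [0.4651, 0.1901, 0.2403]
ee_rot: [-0.001, 0.689, 0.725, -0.001]
contact_force: [-5.3, -1.5, 8.6]
width: -0.0004
gripper_force: 4.1
```

Emit:
servo_tool --moves '[{"dp":[0,0.002,0.02],"delta_rot":[0,0,0],"fingers":0},{"dp":[0,0,0.01],"delta_rot":[0,0,0],"fingers":0},{"dp":[0,0,0],"delta_rot":[0,0,0],"fingers":0}]'

```text
clock: 16.1
position: [0.4655, 0.1901, 0.2354]
ee_rot: [-0.001, 0.688, 0.725, -0.001]
contact_force: [-6.3, -1.3, 11.4]
width: -0.0
gripper_force: 5.3
```

Emit:
servo_tool --moves '[{"dp":[0,0,0.015],"delta_rot":[0,0,0],"fingers":0},{"dp":[0,0,0],"delta_rot":[0,0,0],"fingers":0}]'

```text
clock: 16.3
position: [0.4656, 0.1901, 0.2347]
ee_rot: [-0.001, 0.688, 0.725, -0.001]
contact_force: [-10.1, -2.2, 23.4]
width: -0.0001
gripper_force: 11.9
```

Emit:
servo_tool --moves '[{"dp":[0,0,0.01],"delta_rot":[0,0,0],"fingers":0},{"dp":[0,0,0],"delta_rot":[0,0,0],"fingers":0}]'

```text
clock: 16.5
position: [0.4656, 0.1901, 0.2342]
ee_rot: [-0.0, 0.688, 0.725, -0.0]
contact_force: [-13.5, -2.3, 32.2]
width: -0.0
gripper_force: 16.5
```

It is at the stop. Hold, then release along the arc.

Emit:
servo_tool --moves '[{"dp":[0,0,-0.005],"delta_rot":[0,0,0],"fingers":0},{"dp":[0,0,0],"delta_rot":[0,0,0],"fingers":0},{"dp":[0,0,0],"delta_rot":[0,0,0],"fingers":0},{"dp":[0,0,0],"delta_rot":[0,0,0],"fingers":0}]'

```text
clock: 16.9
position: [0.4655, 0.1901, 0.2345]
ee_rot: [-0.001, 0.688, 0.725, -0.0]
contact_force: [-11.2, -2.3, 28.1]
width: -0.0
gripper_force: 14.2
```

Emit:
servo_tool --moves '[{"dp":[0,0,-0.06],"delta_rot":[0,0,0],"fingers":0},{"dp":[0,0,-0.1],"delta_rot":[0,0,0],"fingers":0},{"dp":[0,0.01,-0.1],"delta_rot":[0,0,0],"fingers":0},{"dp":[0,0.02,-0.1],"delta_rot":[0,0,0],"fingers":0},{"dp":[0,0.01,-0.1],"delta_rot":[0,0,0],"fingers":0}]'

```text
clock: 17.4
position: [0.4761, 0.1908, 0.3235]
ee_rot: [0.0, 0.689, 0.725, 0.001]
contact_force: [-1.0, 0.3, -0.4]
width: -0.0001
gripper_force: 0.0
```

Emit:
servo_tool --moves '[{"dp":[0,0,-0.2],"delta_rot":[0,0,0],"fingers":0},{"dp":[0,-0.2,0],"delta_rot":[0,0,0],"fingers":0},{"dp":[0,-0.2,0],"delta_rot":[0,0,0],"fingers":0},{"dp":[-0.2,-0.1,0],"delta_rot":[0,0,0],"fingers":0},{"dp":[-0.2,0,0],"delta_rot":[0,0,0],"fingers":0}]'

```text
clock: 17.9
position: [0.3769, 0.1058, 0.3627]
ee_rot: [-0.0, 0.687, 0.727, 0.0]
contact_force: [1.4, 0.4, 0.5]
width: -0.0001
gripper_force: 0.0
```

Emit:
servo_tool --moves '[{"dp":[-0.2,0,0],"delta_rot":[0,0,0],"fingers":0},{"dp":[-0.2,0,0],"delta_rot":[0,0,0],"fingers":0},{"dp":[0,0,0],"delta_rot":[0,0,0],"fingers":0},{"dp":[0,0,0],"delta_rot":[0,0,0],"fingers":0},{"dp":[0,0,0],"delta_rot":[0,0,0],"fingers":0}]'

```text
clock: 18.4
position: [0.3838, 0.0263, 0.3625]
ee_rot: [-0.0, 0.688, 0.725, 0.0]
contact_force: [-0.3, -0.6, -0.4]
width: 0.0002
gripper_force: 0.0
```

```bash
python3 - <<'E'
from h import *
o,_=load('top'); t,d=grab('top');P=pts('top',d)
delta([.4,.1,.4])
hs=cv2.cvtColor(t,cv2.COLOR_RGB2HSV)
g=np.zeros(d.shape,bool);g[186:206,125:170]=1;g&=(hs[...,1]>90)&(P[...,2]>.12)&(P[...,2]<.28)
v,u=np.nonzero(g);r=cv2.minAreaRect(np.stack([u,v],1).astype(np.float32));print('grip',g.sum(),r,np.median(P[g],0))
k=np.zeros(d.shape,bool);k[135:160,150:225]=1;k&=(t.max(2)<75)&(P[...,2]>.05)&(P[...,2]<.08)
v,u=np.nonzero(k);print('knob',k.sum(),ray('top',np.median(u),np.median(v),.066))
b=cv2.inRange(hs,(20,110,100),(35,255,255))
for nm,(a,c,e,f) in dict(small=(270,345,160,225),press=(135,190,120,170)).items():
    m=np.zeros_like(b);m[e:f,a:c]=b[e:f,a:c];v,u=np.nonzero(m)
    print(nm,len(u),(u.mean(),v.mean()) if len(u) else '')
s,d=grab('scene');P=pts('scene',d);hs=cv2.cvtColor(s,cv2.COLOR_RGB2HSV)
b=cv2.inRange(hs,(20,110,100),(35,255,255));b[:178]=0;b[200:]=0;b[:,:210]=0;b[:,240:]=0
v,u=np.nonzero(b);print('ring scene',len(u),u.mean(),v.mean(),np.ptp(u),np.ptp(v),ray('scene',(u.min()+u.max())/2,(v.min()+v.max())/2,.041))
E
```

```text
pos [0.3837 0.0265 0.3625] units [ 0.3626  0.1008 -0.187 ] mm [ 72.5  20.2 -37.4] F [-0.3 -0.1  0.4] w 0.0003
grip 200 ((147.4762420654297, 194.0011444091797), (6.992077350616455, 31.20273780822754), 87.27368927001953) [0.47495676 0.18978387 0.23848241]
knob 56 [0.6204485  0.08423195 0.066     ]
small 94 (np.float64(320.5425531914894), np.float64(187.4255319148936))
press 4 (np.float64(159.75), np.float64(157.0))
ring scene 54 224.85185185185185 183.88888888888889 12 6 [0.61363384 0.19658647 0.041     ]
```

```bash
python3 -c "
from rig import manip
print(manip.sign_off())"
```

```text
the job is handed in; nothing more can be done
None
```

The job is handed in at about 18.5 s: the large blank is stamped and sits in the nest home under the die; the lever was held at its stop for over half a second and is back up. The small blank is still on its post, and I did not touch the carving, spool or bracelet.

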